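# Hang the drainer caddy on its two-pin stand

### The job

Pick up the larger of the two metal caddies by its wooden grip and hang it on the stand: both of its ear holes over the two upright pins, ears down on the collars, so that the caddy hangs level between the posts. Either way round will do. Leave the smaller caddy, which does not fit, where it is, and let go.

Things in the scene. Friction and masses are not known exactly. Their poses are not given: they have to be found in the camera images.
- caddy_center (a point): Larger caddy, loose, 136 mm high: open metal box 60 (x) by 80 (y) by 70 high; at each end along y a flat ear (underside 66 mm above the caddy's foot, 4 thick, 44 wide, 56 long) with a 28 mm hole, holes at y = +-78. Wooden grip bar along y, 12 wide, 72 long, 16 high, its centre 60 mm straight above this point. Point: the caddy's middle, 68 mm above its foot; z up. 0.25 kg. Ends alike.
- stand: Stand, fixed: wooden board 90 (x) by 220 (y) by 14 mm, two upright posts at y = +-78, x = 0, each topped by a flat 40 mm round collar 110 mm above the worktop, from which a 9 mm pin with a round tip stands up to 145 mm. Origin: centre of the board's underside, on the worktop; y along the line of the pins, z up. Once hung, the larger caddy's foot is 44 mm above the worktop.
- small_caddy_center (a point): Smaller caddy, loose, not to be moved, 116 mm high: same make, box 60 (x) by 56 (y) by 50 mm high, ears 32 long with 12 mm holes 96 mm apart, 120 mm overall along y. Point: its middle, 58 mm above its foot; axes as for the larger caddy.

How it is judged (in metres and radians):
At the end, for the whole second after the job is handed in: Larger caddy at rest, ears on the collars with both holes over the pins: its middle within 15 mm of the stand's middle seen from above, hole line within 10 degrees of the pin line, height within 6 mm, level within 6 degrees; smaller caddy within 30 mm of where it stood (horizontal distance between caddy_center and stand below 0.015 m and angle between the y axis of caddy_center and the y axis of stand, either way round below 0.18 rad and height (world z) of caddy_center between 0.106 and 0.118 m and angle between caddy_center's own z axis and vertical below 0.1 rad and linear speed of caddy below 0.02 m/s and distance of small_caddy_center from where it was at the start of the episode below 0.03 m); the robot touches nothing.
It fails at once if the smaller caddy is moved by more than 30 mm or tipped over (distance of small_caddy_center from where it was at the start of the episode above 0.03 m or angle between small_caddy_center's own z axis and vertical above 0.5 rad).
It also fails if it takes over 40 s, if anything falls off the work surface, if the arm or the gripper's body presses on something with over 40 N, if the wrist force passes 120 N, or if a joint passes its speed limit or range.

### The arm

A 6-joint arm with a two-finger parallel gripper is mounted at the origin on a cart in front of the work surface, level with it; the furniture and walls round the work are solid. World frame = base frame: x ahead of the robot, y to its left, z up, the work surface at z = 0. Lengths are in mm, angles in rad, forces in N, time in s.
With the tool pointing down it reaches from about 300 to 775 mm from the base axis. Payload 14.6 kg.
Tool frame: the origin (TCP) lies at the very end of the fingers, on their centre line; the grasp point (between the pads) lies 19 mm behind it; z points along the fingers, x is the direction in which the jaws open and shut, and the axes are right-handed (so a half turn about z gives the same grasp; the last joint's range is limited). The gripper opens to 85 mm and grips with 20 to 120 N. Pads are 22 mm wide; open, the fingers measure 114 mm over their backs; the gripper's body (76 mm by 85 mm) begins 54 mm behind the grasp point. The pads swing forward as they close: fully open they stand 13 mm farther back than shut.
Start: joints at [-1.392, 0.3, 1.521, -0, 1.321, -0.067], TCP at [133.826, -533.46, 231.281] pointing down, gripper open.
Joint ranges: [-3.03, 3.03], [-0.79, 2.21], [0.23, 2.52], [-1.04, 4.18], [0, 3.07], [-2.55, 2.55]. Speed limits (rad/s): [2.22, 2.22, 2.57, 3.14, 3.14, 3.14].

### API

Orientations are given as a unit quaternion [w, x, y, z].
In Python, from workcell import get_obs, capture, hand_in gives the robot as it stands.
- The arm moves only by the shell command python3 -m jog 'ROWS' [FORCE]. ROWS is a JSON object of lists of equal length, an entry for each row: "translation": the shift along the tool's x, y, z in cm, a list of three; "delta_rot": the turn, a rotation vector about the tool's x, y, z in degrees, a list of three; "hand": the opening, from -1 (shut) to 1 (fully open). A call has 1 to 8 rows; each row shifts and turns the commanded pose from where the row before left it, along the tool's axes as they then stand; what a row does not reach is not made up. A row lasts 1/10 s, in which the tool goes at most 50 mm and 8.59 degrees, less where a joint would pass 70% of its speed; a pose out of reach is approached as far as the arm can. A call is refused whole if a number of a shift passes 5 or a number of a turn 8.59, either way. A call with a gripper value outside its range is refused whole. The fingers move at their own pace and stop on an object; FORCE is the grip in N (left out, the last holds). Time passes only in rows, so rows that do not move let the fingers close. It gives the time, the measured TCP pose, the force and the opening at its end, in the units of the state.
- get_obs(): the state, without advancing time (a new reading comes with each control period).
- capture(name): name is "scene" or "top" or "wrist"; returns a dict with "pixels" (420x560x3 uint8, red, green, blue), "vfov" (degrees; the focal length in pixels is half the picture's height over the tangent of half this angle, whatever the lens; pixels are square), "cx", "cy" (the principal point, pixels), "rvec" (rotation vector, rad) and "tvec" (3), from world to camera coordinates, as OpenCV has them; the wrist camera has in their place "T_tool_cam" (4x4, takes a point from camera to tool coordinates, whose origin is the TCP and whose axes are the tool frame's). Camera axes: x right, y down, z forward; pixel columns grow to the right and rows downward; lengths in mm; the calibration is good to about 2 mm. The wrist camera is an equidistant fisheye: a pixel r from the principal point sees the ray r / f radians off the axis. A picture is of the moment at which its call begins: read the wrist's pose just before it. There is no depth.
- hand_in(): hands the job in, once; it reports no verdict.
The state is a dict: "time": time; "q": joint angles; "joint_vel": joint speeds; "joint_efforts": joint torques, N m; "tool_pos": TCP position; "tcp_rot": TCP orientation; "force": force on the tool from outside, world axes, zero at the start; "ft_torque": the same for the moment, N m; "finger_gap": finger opening in mm.
Only numpy, scipy, OpenCV 4.12 (cv2) and the standard library are available. Lean on these libraries where they do the work, as an engineer would, in place of code of your own. Each camera call takes 0.05 s, during which the arm holds its last target. There are 200 camera calls.

## Working session

There is one attempt and no reset: what is moved stays moved. The work goes in short steps, Python scripts to look and compute and a shell command to move; the robot and the scene stay as the last step left them, time stands still between calls to the robot, and variables do not carry over. Pictures are saved under pics/ and viewed, on a budget of 10 in all, crops included, one or two more only if the job needs it, and the job is handed in when it is done.

```bash
mkdir -p pics; ls; cat > h.py <<'E'
import numpy as np,cv2
from workcell import get_obs,capture
def cam(n,save=None):
    o=get_obs();c=capture(n);c['obs']=o
    if save: cv2.imwrite('pics/'+save,c['pixels'][:,:,::-1])
    return c
def f(c): return 210/np.tan(np.radians(c['vfov'])/2)
def ray(c,u,v):
    d=np.array([(u-c['cx'])/f(c),(v-c['cy'])/f(c),1.])
    R=cv2.Rodrigues(np.array(c['rvec'],float))[0];t=np.array(c['tvec'],float).ravel()
    return -R.T@t,R.T@d
def onz(c,u,v,z):
    o,d=ray(c,u,v);return (o+d*(z-o[2])/d[2]).round(1)
def proj(c,P):
    R=cv2.Rodrigues(np.array(c['rvec'],float))[0];q=R@np.array(P,float)+np.array(c['tvec'],float).ravel()
    return np.array([c['cx'],c['cy']])+f(c)*q[:2]/q[2]
E
python3 - <<'E'
from h import *
import pickle
o=get_obs();print(o)
for n in('top','scene'):
    c=cam(n,n+'0.png');pickle.dump(c,open(n+'.pkl','wb'));print(n,c['vfov'],c['cx'],c['cy'],ray(c,c['cx'],c['cy']))
E
```

```text
pics
{'time': 0.0, 'q': array([-1.39158056e+00,  3.00491793e-01,  1.52162191e+00, -1.69910625e-05,
        1.32065791e+00, -6.65829034e-02]), 'joint_vel': array([-6.71302145e-04,  4.16992267e-04,  9.34359570e-05, -1.37532310e-03,
       -1.00456960e-04,  1.00736094e-03]), 'joint_efforts': array([-1.21739056e-03, -5.43500769e+01, -3.61791623e+01, -1.72496075e-04,
        3.97835596e-03, -1.72274542e-05]), 'tool_pos': array([ 133.79171382, -533.23233523,  230.69268282]), 'tcp_rot': array([-3.86563821e-04,  7.88458853e-01, -6.15087221e-01, -4.45107468e-04]), 'force': array([ 0.72043729, -0.10246603,  0.30357623]), 'ft_torque': array([-0.00993827, -0.02566663, -0.01964939]), 'finger_gap': 85.69586796226774}
top 53.43250532590695 277.22935275466966 211.62396390719744 (array([ 449.65429177,  -13.18121063, 1096.15125327]), array([ 0.04864113,  0.02179579, -0.99857848]))
scene 51.63275961119152 271.37381745243175 214.78158946590838 (array([ 62.39787162, 618.10327029, 855.48666943]), array([ 0.41743665, -0.54686678, -0.72572954]))
```

View pics/top0.png

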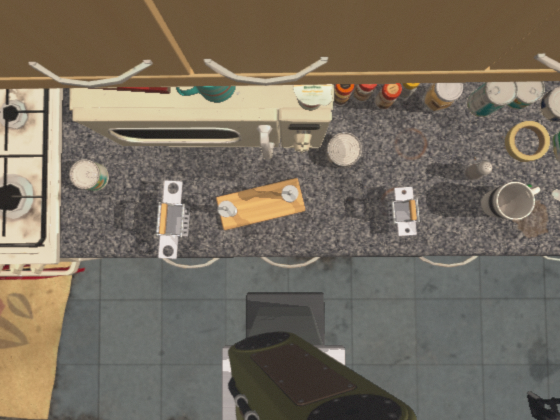

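View pics/scene0.png

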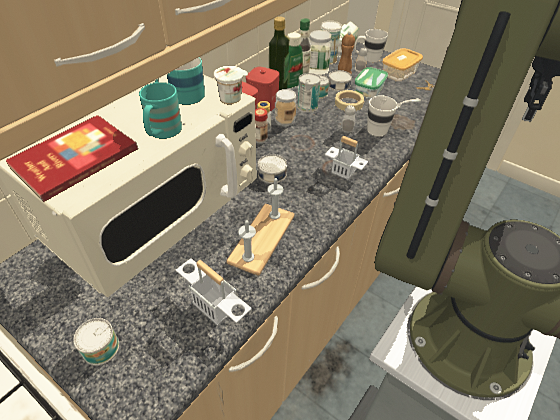

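The top view shows the large caddy at about (171,220) with ears at (173,187) and (169,252). The stand's pins are near (227,209) and (290,193), and the small caddy is at (404,211). Next I'll segment these precisely.

```bash
python3 - <<'E'
from h import *
import pickle
c=pickle.load(open('top.pkl','rb'));im=c['pixels'];hsv=cv2.cvtColor(im,cv2.COLOR_RGB2HSV)
a=cv2.resize(im[170:270,145:312],None,fx=4.7,fy=4.7,interpolation=cv2.INTER_CUBIC)
cv2.imwrite('pics/crop1.png',a[:,:,::-1])
def blob(m,box,k=1):
    x0,y0,x1,y1=box;mm=np.zeros(m.shape,np.uint8);mm[y0:y1,x0:x1]=m[y0:y1,x0:x1]
    n,l,s,ce=cv2.connectedComponentsWithStats(mm);o=np.argsort(-s[1:,4])[:k]+1
    for i in o: 
        r=cv2.minAreaRect(np.argwhere(l==i)[:,::-1].astype(np.float32));print(s[i],ce[i].round(1),r)
wood=((hsv[:,:,0]<25)&(hsv[:,:,1]>90)&(hsv[:,:,2]>110)).astype(np.uint8)
blob(wood,(145,170,205,270));blob(wood,(210,170,312,240));blob(wood,(380,180,430,240))
white=((hsv[:,:,1]<40)&(hsv[:,:,2]>170)).astype(np.uint8)
blob(white,(145,170,200,270),3);blob(white,(210,170,312,240),3)
for p in((173,187),(169,252)):print('hole',onz(c,*p,70))
for p in((227,209),(290,193)):print('pin',onz(c,*p,120))
E
```

```text
[159 203   9  31 181] [162.9 218.4] ((162.9109649658203, 218.11288452148438), (6.060637950897217, 30.143693923950195), 4.573921203613281)
[ 216  178   89   52 2453] [260.8 204.1] ((260.22998046875, 203.6248321533203), (34.85036087036133, 84.86996459960938), 76.50426483154297)
[409 200   8  20 116] [412.5 209.5] ((412.5000305175781, 209.50003051757812), (19.37464714050293, 5.79428768157959), 84.80557250976562)
[157 232  31  27 355] [168.6 244.2] ((172.5113525390625, 245.24948120117188), (25.70073699951172, 29.969057083129883), 87.39744567871094)
[163 180  19  25 339] [171.9 193.2] ((172.0, 192.0), (24.0, 18.0), 90.0)
[176 217  12  17 107] [180.2 224.9] ((181.41000366210938, 225.62997436523438), (10.889445304870605, 16.12203598022461), 8.130102157592773)
[218 201  19  16 194] [227.1 209. ] ((226.2500457763672, 209.7500457763672), (16.970561981201172, 14.849242210388184), 45.0)
[282 186  16  16 166] [289.9 193.3] ((289.5000305175781, 193.0), (14.849241256713867, 14.849241256713867), 45.0)
hole [562.6 267.8  70. ]
hole [401.8 276.7  70. ]
pin [504.2 126.1 120. ]
pin [540.7 -22.1 120. ]
```

View pics/crop1.png

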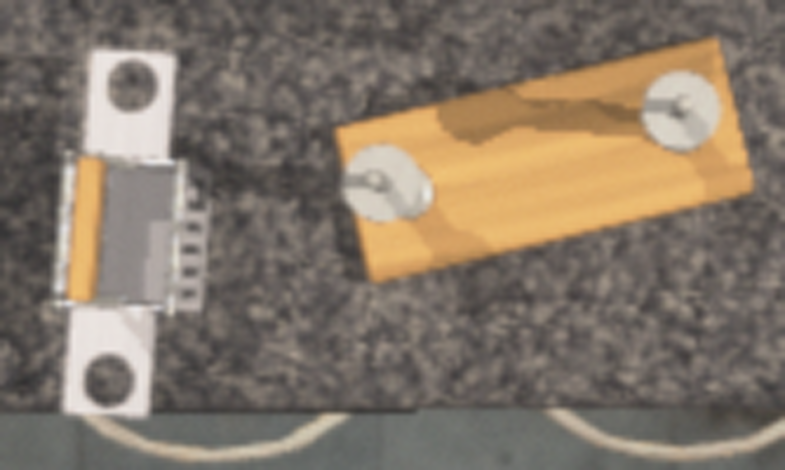

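```bash
python3 - <<'E'
from h import *
import pickle
c=pickle.load(open('top.pkl','rb'));s=pickle.load(open('scene.pkl','rb'))
g=lambda u,v:(145+u/4.7-.4,170+v/4.7-.4)
h=[onz(c,*g(*p),70) for p in((132,85),(108,380))]
k=[onz(c,*g(*p),110) for p in((380,183),(680,110))]
t=[onz(c,*g(*p),145) for p in((375,180),(683,105))]
for n,a in(('holes70',h),('collars110',k),('tips145',t)):
    d=a[0]-a[1];print(n,*a,'mid',(a[0]+a[1])/2,'len',np.linalg.norm(d),'ang',np.degrees(np.arctan2(d[1],d[0])))
print('grip',onz(c,162.9,218.4,134))
for p in h+k+t: print(proj(s,p).round(1),end=' ')
cr=cv2.resize(s['pixels'][170:340,165:305],None,fx=4,fy=3.5,interpolation=cv2.INTER_CUBIC)
cr=cv2.resize(s['pixels'][170:340,165:305],None,fx=3.5,fy=3.5,interpolation=cv2.INTER_CUBIC)
for p in h+k+t:
    q=(proj(s,p)-[165,170]+.4)*3.5;cv2.drawMarker(cr,tuple(int(x) for x in q),(255,0,0),0,12,1)
cv2.imwrite('pics/crop2.png',cr[:,:,::-1])
E
```

```text
holes70 [560.9 268.6  70. ] [405.6 280.2  70. ] mid [483.25 274.4   70.  ] len 155.73262342874722 ang -4.271726489842589
collars110 [505.9 131.3 110. ] [541.7 -20.5 110. ] mid [523.8  55.4 110. ] len 155.9643549020096 ang 103.26996924489373
tips145 [505.4 128.6 145. ] [540.8 -21.7 145. ] mid [523.1   53.45 145.  ] len 154.41259663641432 ang 103.25326789128412
grip [482.6 273.4 134. ]
[188.1 267. ] [237.3 308.2] [246.1 230.5] [274.3 188.3] [246.6 219.5] [275.1 177.8]
```

View pics/crop2.png

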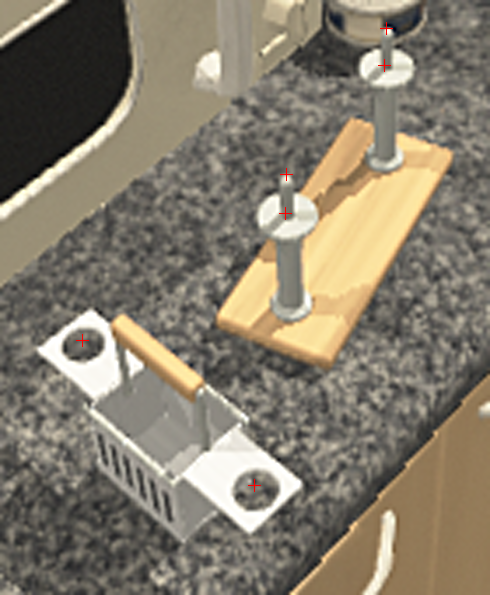

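The back-projected points agree across both views to about 1 mm, and the lengths measure 156 mm as they should.

- **Caddy:** middle (483,274), hole line at −4.3°.
- **Stand:** middle (523.5,54.7), pin line at 103.3°.

I'll move over the caddy first.

```bash
python3 -m jog '{"translation":[[-3.02,-3.7,0],[-3.02,-3.7,0],[-3.02,-3.7,0],[-3.02,-3.7,0],[-3.02,-3.7,0]],"delta_rot":[[0,0,0],[0,0,0],[0,0,0],[0,0,0],[0,0,0]],"hand":[1,1,1,1,1]}' 40
python3 -m jog '{"translation":[[-3.02,-3.7,0],[-3.02,-3.7,0],[-3.02,-3.7,0],[-3.02,-3.7,0],[-3.02,-3.7,0]],"delta_rot":[[0,0,0],[0,0,0],[0,0,0],[0,0,0],[0,0,0]],"hand":[1,1,1,1,1]}'
python3 -m jog '{"translation":[[-4.4,-1.82,0],[-4.4,-1.82,0],[-4.4,-1.82,0],[-4.4,-1.82,0],[-4.4,-1.82,0],[-4.4,-1.82,0],[-4.4,-1.82,0],[-4.4,-1.82,0]],"delta_rot":[[0,0,0],[0,0,0],[0,0,0],[0,0,0],[0,0,0],[0,0,0],[0,0,0],[0,0,0]],"hand":[1,1,1,1,1,1,1,1]}'
cat >> h.py <<'E'
from scipy.spatial.transform import Rotation as Ro
def tool():
    o=get_obs();w,x,y,z=o['tcp_rot'];return np.array(o['tool_pos']),Ro.from_quat([x,y,z,w])
def delta(P,ang):  # shift (cm, tool axes) and turn (deg) to reach P with tool down, tool x at ang
    p,R=tool();a=np.radians(ang);X=np.array([np.cos(a),np.sin(a),0]);Z=np.array([0,0,-1.])
    G=Ro.from_matrix(np.c_[X,np.cross(Z,X),Z])
    print('shift cm now-axes',(R.inv().apply(np.array(P)-p)/10).round(2),'goal-axes',(G.inv().apply(np.array(P)-p)/10).round(2),'turn deg',np.degrees((R.inv()*G).as_rotvec()).round(2),'tcp',p.round(1),'t',get_obs()['time'])
E
python3 -c "
from h import *
delta((483,274,231),85.7)"
```

```text
time: 0.6
tool_pos: [277.2, -340.2, 231.1]
tcp_rot: [-0.0, 0.788, -0.615, -0.0]
force: [0.5, -0.4, -0.2]
finger_gap: 85.1
time: 1.1
tool_pos: [419.9, -148.6, 231.3]
tcp_rot: [0.0, 0.788, -0.615, 0.0]
force: [0.9, -1.2, -0.1]
finger_gap: 85.3
time: 1.9
tool_pos: [474.6, 228.4, 231.1]
tcp_rot: [0.0, 0.789, -0.615, -0.0]
force: [1.5, -0.2, 0.0]
finger_gap: 85.2
shift cm now-axes [-4.22 -1.93  0.01] goal-axes [4.61 0.5  0.01] turn deg [ 1.0000e-02  2.0000e-02 -1.6161e+02] tcp [474.6 228.4 231.1] t 1.9
```

```bash
python3 -m jog '{"translation":[[-4.22,-1.93,0],[0,0,0],[0,0,0],[0,0,0],[0,0,0],[0,0,0],[0,0,0],[0,0,0]],"delta_rot":[[0,0,0],[0,0,-8.5],[0,0,-8.5],[0,0,-8.5],[0,0,-8.5],[0,0,-8.5],[0,0,-8.5],[0,0,-8.5]],"hand":[1,1,1,1,1,1,1,1]}' 
python3 -m jog '{"translation":[[0,0,0],[0,0,0],[0,0,0],[0,0,0],[0,0,0],[0,0,0],[0,0,0]],"delta_rot":[[0,0,-8.5],[0,0,-8.5],[0,0,-8.5],[0,0,-8.5],[0,0,-8.5],[0,0,-8.5],[0,0,-8.5]],"hand":[1,1,1,1,1,1,1]}' 
python3 -m jog '{"translation":[[0,0,0],[0,0,0],[0,0,0],[0,0,0],[0,0,0],[0,0,0],[0,0,0]],"delta_rot":[[0,0,-8.5],[0,0,-8.5],[0,0,-8.5],[0,0,-8.5],[0,0,-8.5],[0,0,0],[0,0,0]],"hand":[1,1,1,1,1,1,1]}' 
python3 -c "
from h import *
import pickle
delta((483,274,231),85.7)
c=cam('wrist','wrist1.png');p,R=tool()
print(c['vfov'],c['cx'],c['cy'],c['T_tool_cam'])
pickle.dump((c,p,R.as_matrix()),open('w1.pkl','wb'))"
```

```text
time: 2.7
tool_pos: [483.1, 271.9, 230.9]
tcp_rot: [0.0, 0.99, -0.14, -0.0]
force: [0.2, 0.0, -0.3]
finger_gap: 85.4
time: 3.4
tool_pos: [483.1, 271.9, 230.9]
tcp_rot: [0.0, 0.929, 0.37, -0.0]
force: [0.3, -1.4, 0.5]
finger_gap: 85.5
time: 4.1
tool_pos: [483.1, 272.0, 231.1]
tcp_rot: [-0.0, 0.735, 0.678, -0.0]
force: [-0.4, 0.2, 0.8]
finger_gap: 85.3
shift cm now-axes [ 0.2  -0.03  0.01] goal-axes [ 0.2  -0.03  0.01] turn deg [-0.02  0.01 -0.37] tcp [483.1 272.  231.1] t 4.1
65.70646984690485 278.5955394677417 210.4604289943395 [[ 9.99998268e-01 -1.37323686e-03 -1.25636833e-03  3.42850891e-01]
 [ 1.65192499e-03  9.65831708e-01  2.59164779e-01 -6.62405994e+01]
 [ 8.57545746e-04 -2.59166406e-01  9.65832304e-01 -1.41631263e+02]
 [ 0.00000000e+00  0.00000000e+00  0.00000000e+00  1.00000000e+00]]
```

View pics/wrist1.png

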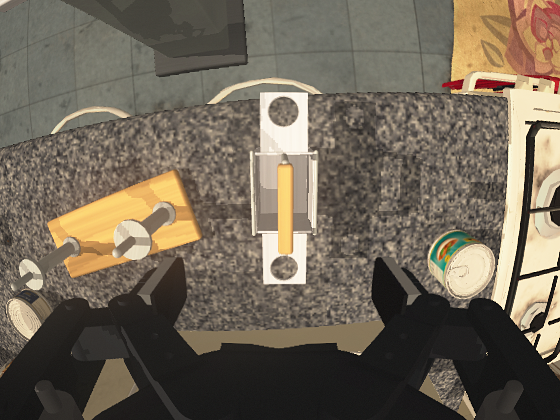

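The wrist view shows the grip bar from (286,160) to (286,253), between the fingers, with the holes at (283,111) and (284,267). The near collar is at (132,240). I'll check these metrically.

```bash
cat >> h.py <<'E'
def wz(c,p,R,u,v,z):
    F=210/np.tan(np.radians(c['vfov'])/2);d=np.array([u-c['cx'],v-c['cy']]);r=np.hypot(*d);th=r/F
    k=np.r_[d/r*np.sin(th),np.cos(th)];T=np.array(c['T_tool_cam'])
    o=p+R@T[:3,3];w=R@T[:3,:3]@k
    return (o+w*(z-o[2])/w[2]).round(1)
E
python3 - <<'E'
from h import *
import pickle
c,p,R=pickle.load(open('w1.pkl','rb'));hsv=cv2.cvtColor(c['pixels'],cv2.COLOR_RGB2HSV)
m=((hsv[:,:,0]<25)&(hsv[:,:,1]>90)&(hsv[:,:,2]>140)).astype(np.uint8);m[:,:250]=0;m[:,330:]=0;m[:150]=0;m[262:]=0
q=np.argwhere(m)[:,::-1];print(len(q),cv2.minAreaRect(q.astype(np.float32)))
for y in(165,205,250):
    x=np.where(m[y])[0];print(y,wz(c,p,R,x.min()-.5,y,136),wz(c,p,R,x.max()+.5,y,136))
for h in((283,111),(284,267)):print('hole',wz(c,p,R,*h,70))
print('collar',wz(c,p,R,132,240,110))
E
```

```text
1402 ((285.0, 209.0), (90.0, 16.0), 90.0)
165 [446.1 274.2 136. ] [446.9 284.5 136. ]
205 [476.2 271.7 136. ] [477.2 283.7 136. ]
250 [512.4 268.7 136. ] [513.4 280.4 136. ]
hole [404.3 282.5  70. ]
hole [558.2 271.2  70. ]
collar [504.4 134.  110. ]
```

Wrist and top views agree within about 3 mm, with the caddy and stand biased the same way. I'll centre on (482,276), go down to TCP z = 109 and grip.

```bash
python3 -m jog '{"translation":[[0.42,-0.1,0],[0,0,4],[0,0,3],[0,0,2],[0,0,2],[0,0,1.2],[0,0,0]],"delta_rot":[[0,0,-0.4],[0,0,0],[0,0,0],[0,0,0],[0,0,0],[0,0,0],[0,0,0]],"hand":[1,1,1,1,1,1,1]}' 
python3 -m jog '{"translation":[[0,0,0],[0,0,0],[0,0,0],[0,0,0],[0,0,0],[0,0,0],[0,0,0],[0,0,0]],"delta_rot":[[0,0,0],[0,0,0],[0,0,0],[0,0,0],[0,0,0],[0,0,0],[0,0,0],[0,0,0]],"hand":[-1,-1,-1,-1,-1,-1,-1,-1]}' 60
python3 -m jog '{"translation":[[0,0,0],[0,0,0],[0,0,0],[0,0,0]],"delta_rot":[[0,0,0],[0,0,0],[0,0,0],[0,0,0]],"hand":[-1,-1,-1,-1]}'
```

```text
time: 4.85
tool_pos: [482.0, 276.1, 107.9]
tcp_rot: [-0.0, 0.732, 0.682, -0.001]
force: [0.2, -1.0, 0.7]
finger_gap: 85.4
time: 5.65
tool_pos: [482.8, 276.4, 109.7]
tcp_rot: [0.0, 0.731, 0.682, 0.0]
force: [-0.5, 2.1, 4.8]
finger_gap: 10.9
time: 6.05
tool_pos: [482.8, 276.4, 109.7]
tcp_rot: [0.0, 0.731, 0.682, 0.0]
force: [-0.2, 1.6, 5.5]
finger_gap: 11.0
```

Gripped with an 11 mm gap. Now lift 16 cm and turn in place.

```bash
python3 -m jog '{"translation":[[0,0,-1],[0,0,-2],[0,0,-3],[0,0,-3],[0,0,-3],[0,0,-3],[0,0,-1],[0,0,0]],"delta_rot":[[0,0,0],[0,0,0],[0,0,0],[0,0,0],[0,0,0],[0,0,0],[0,0,0],[0,0,0]],"hand":[-1,-1,-1,-1,-1,-1,-1,-1]}' 
python3 -m jog '{"translation":[[0,0,0],[0,0,0],[0,0,0],[0,0,0],[0,0,0],[0,0,0],[0,0,0],[0,0,0]],"delta_rot":[[0,0,4],[0,0,7],[0,0,7],[0,0,7],[0,0,7],[0,0,7],[0,0,7],[0,0,7]],"hand":[-1,-1,-1,-1,-1,-1,-1,-1]}'
python3 -m jog '{"translation":[[0,0,0],[0,0,0],[0,0,0],[0,0,0],[0,0,0],[0,0,0]],"delta_rot":[[0,0,7],[0,0,7],[0,0,4],[0,0,1.6],[0,0,0],[0,0,0]],"hand":[-1,-1,-1,-1,-1,-1]}'
python3 -c "
from h import *
import pickle
delta((523.5,54.7,270),13.3)
c=cam('wrist','wrist2.png');p,R=tool()
pickle.dump((c,p,R.as_matrix()),open('w2.pkl','wb'))"
```

```text
time: 6.85
tool_pos: [482.7, 276.2, 270.0]
tcp_rot: [0.0, 0.731, 0.682, 0.001]
force: [0.3, 0.1, -3.0]
finger_gap: 10.9
time: 7.65
tool_pos: [482.1, 275.9, 266.9]
tcp_rot: [0.0, 0.96, 0.281, -0.002]
force: [-0.2, 0.1, -3.1]
finger_gap: 11.2
time: 8.25
tool_pos: [482.4, 276.1, 268.5]
tcp_rot: [0.0, 0.993, 0.117, -0.001]
force: [-0.4, -0.2, -2.8]
finger_gap: 10.8
shift cm now-axes [-1.17 22.49 -0.14] goal-axes [-1.1  22.49 -0.15] turn deg [0.02 0.07 0.18] tcp [482.4 276.1 268.5] t 8.25
```

View pics/wrist2.png

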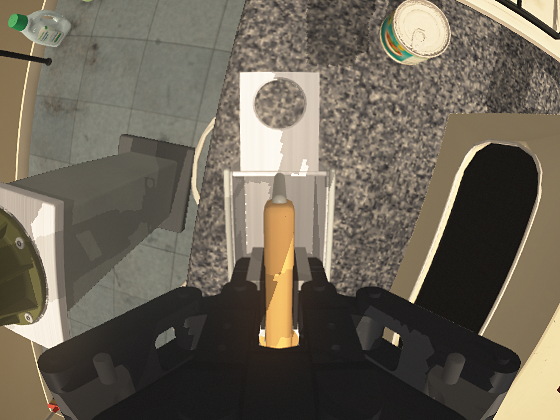

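The caddy is held level. The wrist camera sees one ear's hole at (280,103), so it will see the pin through it. Now move over the stand.

```bash
python3 -m jog '{"translation":[[-0.2,2,0],[-0.2,4,0],[-0.2,4,0],[-0.2,4,0],[-0.2,4,0],[-0.2,3,0],[0,1.4,0],[0,0,0]],"delta_rot":[[0,0,0],[0,0,0],[0,0,0],[0,0,0],[0,0,0],[0,0,0],[0,0,0],[0,0,0]],"hand":[-1,-1,-1,-1,-1,-1,-1,-1]}' 
python3 -m jog '{"translation":[[0,0,2],[0,0,2],[0,0,1.5],[0,0,0],[0,0,0]],"delta_rot":[[0,0,0],[0,0,0],[0,0,0],[0,0,0],[0,0,0]],"hand":[-1,-1,-1,-1,-1]}' 
python3 -c "
from h import *
import pickle
delta((523,55.5,153.7),13.3)
c=cam('wrist');p,R=tool()
pickle.dump((c,p,R.as_matrix()),open('w3.pkl','wb'))
s=cam('scene');pickle.dump(s,open('s3.pkl','wb'))
a=cv2.resize(s['pixels'][130:290,180:330],(560,597),interpolation=cv2.INTER_CUBIC)[:,:400]
b=c['pixels'][:300,130:430]
b=cv2.resize(b,(400,400))
o=np.zeros((597,800,3),np.uint8);o[:,:400]=a;o[:400,400:]=b
cv2.imwrite('pics/p3.png',o[:,:,::-1])"
```

```text
time: 9.1
tool_pos: [523.0, 54.3, 269.2]
tcp_rot: [0.0, 0.993, 0.116, -0.0]
force: [0.2, 1.1, -2.5]
finger_gap: 10.6
time: 9.6
tool_pos: [522.8, 56.4, 214.8]
tcp_rot: [-0.0, 0.993, 0.117, 0.0]
force: [-0.4, 0.7, -1.5]
finger_gap: 10.7
shift cm now-axes [-0.    0.09  6.11] goal-axes [-0.    0.09  6.11] turn deg [-0.01 -0.02  0.15] tcp [522.8  56.4 214.8] t 9.6
```

View pics/p3.png

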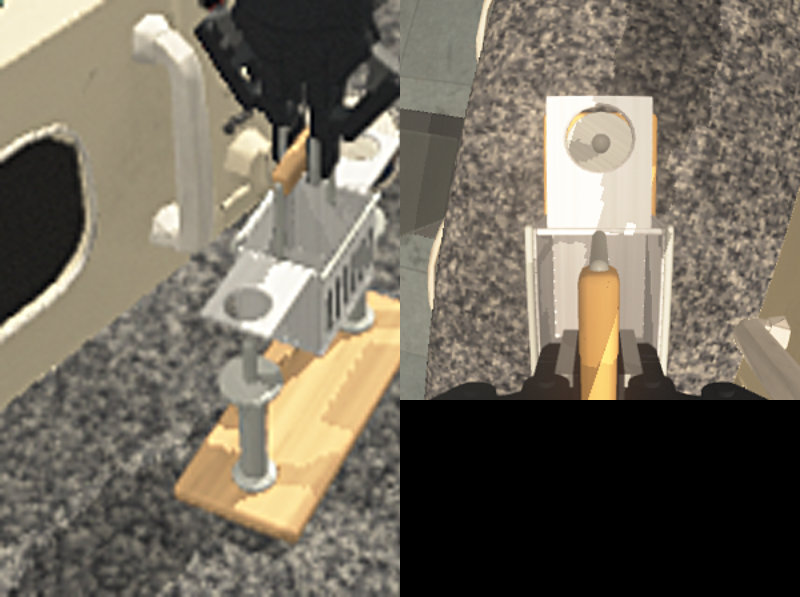

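The wrist view shows the pin tip (full image about (280,108)) inside the hole centred at about (280,103.5). I'll check this metrically at the right heights.

```bash
python3 - <<'E'
from h import *
import pickle
c,p,R=pickle.load(open('w3.pkl','rb'))
pos=lambda v:(R.T@(v-p)).round(1)
h=wz(c,p,R,280,103.5,175);t=wz(c,p,R,280,107.5,143)
print('hole',h,pos(h),'pin tip',t,pos(t))
s=pickle.load(open('s3.pkl','rb'));g=lambda u,v:(180+u*150/560-.4,130+v*160/597-.4)
print('scene near hole',onz(s,*g(248,304),175),'far hole',onz(s,*g(364,147),175),'collar',onz(s,*g(250,380),110))
E
```

```text
hole [505.  132.2 175. ] [  0.1 -78.1  40.2] pin tip [505.3 131.7 143. ] [  0.2 -77.5  72.2]
scene near hole [503.8 130.9 175. ] far hole [536.2 -22.6 175. ] collar [503.3 132.9 110. ]
```

The hole is within 1 mm of the pin, so I'll lower it.

```bash
python3 -m jog '{"translation":[[0,0,1],[0,0,1],[0,0,1],[0,0,1],[0,0,1],[0,0,0.5],[0,0,0],[0,0,0]],"delta_rot":[[0,0,0],[0,0,0],[0,0,0],[0,0,0],[0,0,0],[0,0,0],[0,0,0],[0,0,0]],"hand":[-1,-1,-1,-1,-1,-1,-1,-1]}' 
python3 -m jog '{"translation":[[0,0,0.2],[0,0,0.2],[0,0,0.1],[0,0,0],[0,0,0]],"delta_rot":[[0,0,0],[0,0,0],[0,0,0],[0,0,0],[0,0,0]],"hand":[-1,-1,-1,-1,-1]}'
```

```text
time: 10.5
tool_pos: [522.9, 55.6, 159.5]
tcp_rot: [0.0, 0.993, 0.117, 0.0]
force: [0.6, -0.3, -2.5]
finger_gap: 11.1
time: 11.0
tool_pos: [522.8, 55.5, 154.3]
tcp_rot: [-0.0, 0.993, 0.117, 0.0]
force: [0.0, 1.1, -3.8]
finger_gap: 10.8
```

```bash
python3 -m jog '{"translation":[[0,0,0.1],[0,0,0],[0,0,0]],"delta_rot":[[0,0,0],[0,0,0],[0,0,0]],"hand":[-1,-1,-1]}'
python3 -c "
from h import *
import pickle
c=cam('wrist');p,R=tool();s=cam('scene')
a=cv2.resize(s['pixels'][130:290,180:330],(560,597),interpolation=cv2.INTER_CUBIC)[:,:400]
b=cv2.resize(c['pixels'][:300,130:430],(400,400))
o=np.zeros((597,800,3),np.uint8);o[:,:400]=a;o[:400,400:]=b
cv2.imwrite('pics/p4.png',o[:,:,::-1])"
```

```text
time: 11.3
tool_pos: [523.0, 55.6, 153.6]
tcp_rot: [0.0, 0.993, 0.117, 0.0]
force: [-0.1, 0.3, 2.1]
finger_gap: 11.4
```

View pics/p4.png

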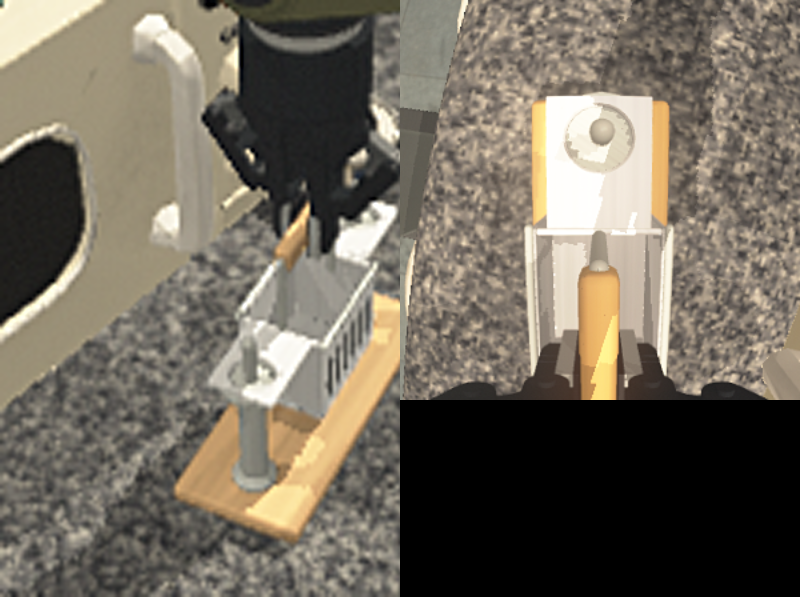

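Force reversed (−3.8 → +2.1 N) at exactly the expected height, and the near pin stands up inside its hole. Release and back off upward.

```bash
python3 -m jog '{"translation":[[0,0,0],[0,0,0],[0,0,0],[0,0,0],[0,0,0],[0,0,0],[0,0,0]],"delta_rot":[[0,0,0],[0,0,0],[0,0,0],[0,0,0],[0,0,0],[0,0,0],[0,0,0]],"hand":[0.3,0.3,0.3,0.3,0.3,0.3,0.3]}' 
python3 -m jog '{"translation":[[0,0,-1],[0,0,-3],[0,0,-3],[0,0,-3],[0,0,-2],[0,0,0]],"delta_rot":[[0,0,0],[0,0,0],[0,0,0],[0,0,0],[0,0,0],[0,0,0]],"hand":[0.3,0.3,0.3,0.3,0.3,0.3]}'
python3 -m jog '{"translation":[[0,-4,0],[0,-4,0],[0,-4,0],[0,-4,0],[0,-4,0],[0,-4,0],[0,0,0],[0,0,0]],"delta_rot":[[0,0,0],[0,0,0],[0,0,0],[0,0,0],[0,0,0],[0,0,0],[0,0,0],[0,0,0]],"hand":[0.3,0.3,0.3,0.3,0.3,0.3,0.3,0.3]}'
python3 -c "
from h import *
import pickle
s=cam('scene');t=cam('top');pickle.dump((s,t),open('fin.pkl','wb'))
a=cv2.resize(s['pixels'][130:290,200:340],(400,457),interpolation=cv2.INTER_CUBIC)
b=cv2.resize(t['pixels'][160:250,205:315],(400,327),interpolation=cv2.INTER_CUBIC)
o=np.zeros((457,800,3),np.uint8);o[:,:400]=a;o[:327,400:]=b
cv2.imwrite('pics/p5.png',o[:,:,::-1])"
```

```text
time: 12.1
tool_pos: [522.7, 55.5, 153.3]
tcp_rot: [0.0, 0.993, 0.117, -0.0]
force: [-0.1, 0.1, 0.4]
finger_gap: 55.3
time: 12.7
tool_pos: [523.5, 55.6, 276.9]
tcp_rot: [0.0, 0.993, 0.117, 0.003]
force: [0.2, -0.0, 0.6]
finger_gap: 55.2
time: 13.5
tool_pos: [466.7, 289.4, 272.6]
tcp_rot: [0.0, 0.993, 0.117, -0.001]
force: [1.3, 0.4, -0.3]
finger_gap: 55.6
```

View pics/p5.png

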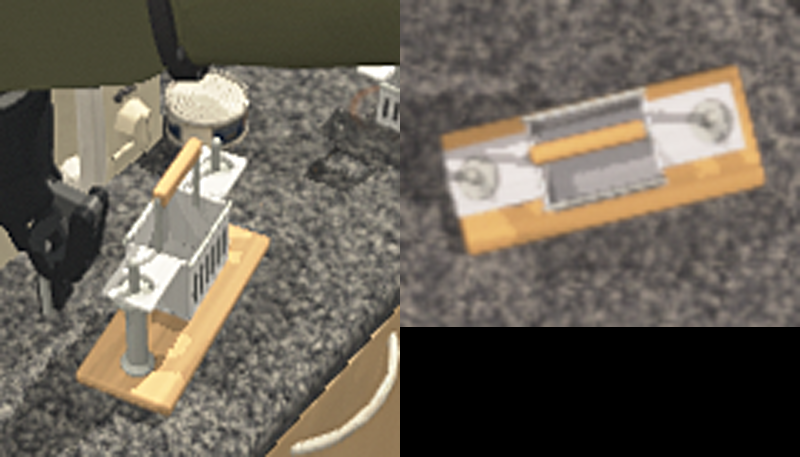

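Both pins stand inside their holes (top crop (475,178) and (713,120)), and the caddy looks level. One numeric check, then I'll hand in.

```bash
python3 - <<'E'
from h import *
import pickle
s,t=pickle.load(open('fin.pkl','rb'));t0=pickle.load(open('top.pkl','rb'))
hsv=cv2.cvtColor(t['pixels'],cv2.COLOR_RGB2HSV)
g=lambda u,v:(205+(u-400)*110/400-.4,160+v*90/327-.4)
a,b=onz(t,*g(475,178),114),onz(t,*g(713,120),114);d=a-b;print('hole mid',(a+b)/2,np.linalg.norm(d),np.degrees(np.arctan2(d[1],d[0])))
print('grip',onz(t,*g(588,142),178),'(grip centre if height 178)')
print('small caddy diff',np.abs(t['pixels'][185:240,385:425].astype(int)-t0['pixels'][185:240,385:425]).mean())
from workcell import hand_in;print(hand_in())
E
```

```text
hole mid [523.85  53.7  114.  ] 159.285561178658 103.32084682355605
grip [523.3  52.9 178. ] (grip centre if height 178)
small caddy diff 2.4256060606060608
the job is handed in; nothing more can be done
None
```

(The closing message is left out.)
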